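Slot the power bank into the crowded entry-shelf caddy

TASK

Put the power bank upright into the bamboo caddy, standing fully down on the caddy's floor, somewhere between the earbud case and the steel tin so that the two stay apart. The caddy is crowded: gently nudge its contents aside to make room, leaving them standing in it (do not lift them out or tip them over, and do not drop or force anything in). Leave the phone stand, watch puck and whistle where they are.

Things in the scene. Friction and masses are not known exactly. Their poses are not given: they have to be found in the camera images.
- caddy: fixed open bamboo box on a board (top at z 12 mm): outside 78 (x) x 118 (y) x 31 mm high, walls and floor 6 mm, so inside 66 x 106 mm, rim 25 mm above the inner floor. Origin: centre of its underside; y along its length. Turned up to 0.5 rad. Three slabs stand in it in a row along y, in any order; all gaps are too narrow for the power bank, free length 40 mm in all
- power_bank: aluminium slab, white band near its top, two black ports on top; 58 mm wide (x) x 26 thick (y) x 112 tall (z), about 200 g, standing on the board left or right of the caddy, turned up to 0.7 rad. Axes: x along its width, y through its thickness, z up; origin at the centre of its underside. It fits into the caddy with its thickness along the caddy's y, either way round
- earbud_case: loose black plastic case with well-rounded edges (7 mm), 50 mm wide (x) x 24 mm thick (y) x 62 mm tall (z), about 60 g, standing in the caddy, its axes nearly parallel to the caddy's. Axes: x along its width, y through its thickness, z up; origin at the centre of its underside.
- tin: loose lidded steel tin standing on end, 52 mm wide (x) x 22 mm thick (y) x 70 mm tall (z), about 90 g, standing in the caddy, its axes nearly parallel to the caddy's. Axes: x along its width, y through its thickness, z up; origin at the centre of its underside.
- seal_case: loose dark wooden case with a thin brass seam, 52 mm wide (x) x 20 mm thick (y) x 68 mm tall (z), about 60 g, standing in the caddy, its axes nearly parallel to the caddy's; its place in the row is free. Axes: x along its width, y through its thickness, z up; origin at the centre of its underside.
- phone_stand: bystander: loose aluminium phone stand, foot 85 x 75 mm, tilted back plate, 106 mm tall, on the board on the other side of the caddy from the power bank. Origin at the centre of its underside
- watch_puck: bystander: loose round white smartwatch puck, 40 mm across, 10 mm high, lying flat on the board 80 to 105 mm from the power bank, on its far side. Origin at the centre of its underside
- whistle: bystander: loose yellow plastic whistle, 44 mm long, 16 mm wide, 19 mm high, on the board just on the robot's side of the phone stand. Origin under its round chamber
- switch_plate: bystander: fixed white plate 75 (x) x 120 (y) x 10 mm with a small toggle, 32 mm high in all, on the board between the caddy and the robot. Origin at the centre of its underside
Mind the look-alikes: they are no part of the job. What is shaped like the power_bank but blue is not meant.

How it is judged:
At the end, for the whole second after the job is handed in: Power bank in the caddy between earbud case and tin, underside within 5 mm of the inner floor, tilted under 0.2 rad; earbud case, tin and seal case still in the caddy, within 6 mm of its floor, tilted under 0.3 rad; all four at rest (z of power_bank in the frame of caddy between 0 and 0.011 m and y of power_bank in the frame of caddy between -0.05 and 0.05 m and x of power_bank in the frame of caddy between -0.03 and 0.03 m and angle between power_bank's own z axis and vertical below 0.2 rad and linear speed of each of power_bank, earbud_case, tin, seal_case below 0.02 m/s and ((y of power_bank in the frame of earbud_case above 0.012 m and y of power_bank in the frame of tin below -0.012 m) or (y of power_bank in the frame of tin above 0.012 m and y of power_bank in the frame of earbud_case below -0.012 m)) and z of earbud_case in the frame of caddy between 0 and 0.012 m and y of earbud_case in the frame of caddy between -0.055 and 0.055 m and x of earbud_case in the frame of caddy between -0.03 and 0.03 m and angle between each of earbud_case, tin, seal_case's own z axis and vertical below 0.3 rad and z of tin in the frame of caddy between 0 and 0.012 m and y of tin in the frame of caddy between -0.055 and 0.055 m and x of tin in the frame of caddy between -0.03 and 0.03 m and z of seal_case in the frame of caddy between 0 and 0.012 m and y of seal_case in the frame of caddy between -0.055 and 0.055 m and x of seal_case in the frame of caddy between -0.03 and 0.03 m); the robot touches nothing.
It fails at once if something standing in the caddy is lifted out (underside more than 20 mm above its floor) (z of any of earbud_case, tin, seal_case in the frame of caddy above 0.026 m).
It fails at once if something in the caddy is tipped more than 40 degrees, or the power bank more than 65 (angle between any of earbud_case, tin, seal_case's own z axis and vertical above 0.7 rad or angle between power_bank's own z axis and vertical above 1.13 rad).
It fails at once if something is forced: contents rammed against the caddy or the power bank against the contents with more than 80 N, or the power bank against the caddy with more than 120 N (contact force between any of earbud_case, tin, seal_case and caddy above 80 N or contact force between power_bank and earbud_case above 80 N or contact force between power_bank and tin above 80 N or contact force between power_bank and seal_case above 80 N or contact force between power_bank and caddy above 120 N).
It fails at once if the power bank is dropped: it moves faster than 0.5 m/s while not held (a fall of more than about 13 mm) (linear speed of power_bank above 0.5 m/s and contact force between power_bank and the fingers below 0.5 N).
It fails at once if the phone stand, watch puck or whistle is moved by more than 20 mm (distance of any of phone_stand, watch_puck, whistle from where it was at the start of the episode above 0.02 m).
It also fails if it takes over 54 s, if anything falls off the work surface, if the arm or the gripper's body presses on something with over 40 N, if the wrist force passes 120 N, or if a joint passes its speed limit or range.

ROBOT

A 6-joint arm with a two-finger parallel gripper is mounted at the origin on the work surface. World frame = base frame: x ahead of the robot, y to its left, z up, the work surface at z = 0. Lengths are in m, angles in rad, forces in N, time in s.
With the tool pointing down it reaches from about 0.375 to 0.975 m from the base axis. Payload 3.8 kg.
Tool frame: the origin (TCP) lies at the very end of the fingers, on their centre line; the grasp point (between the pads) lies bot.grasp_offset behind it (bot.grasp_offset is the distance from the TCP to the grasp point, in m); y points along the fingers, x is the direction in which the jaws open and shut, and the axes are right-handed (so a half turn about y gives the same grasp; the last joint's range is limited). The gripper opens to 85 mm and grips with 20 to 120 N. Pads are 22 mm wide; open, the fingers measure 114 mm over their backs; the gripper's body (76 mm by 85 mm) begins 54 mm behind the grasp point. The pads swing forward as they close: fully open they stand 13 mm farther back than shut.
Start: joints at [-1.189, 0.264, 1.604, -0, 1.274, -0.037], TCP at [0.274, -0.617, 0.231] pointing down, gripper open.
Joint ranges: [-2.63, 2.63], [-0.94, 2.18], [0.31, 2.57], [-1.31, 4.45], [0, 2.66], [-2.55, 2.55]. Speed limits (rad/s): [2.57, 2.57, 3.14, 3.14, 3.14, 3.14].

INTERFACE

Orientations are given as a rotation vector (axis times angle).
In Python, from workcell import sensors, read_camera, job, bot gives the robot as it stands.
- The arm moves only by the tool arm_command, never from a script. Its argument "deltas" is a list of rows, each a list of 4 numbers: the shift along the tool's x, y, z in m, then the turn about the tool's y in rad. A call has 1 to 20 rows; each row shifts and turns the commanded pose from where the row before left it, along the tool's axes as they then stand; what a row does not reach is not made up. A row lasts 1/8 s, in which the tool goes at most 62.5 mm and 10.7 degrees, less where a joint would pass 70% of its speed; a pose out of reach is approached as far as the arm can. A call is refused whole if a number of a shift passes 0.0625 or a number of a turn 0.188, either way. A call with a gripper value outside its range is refused whole. "fingers" is the finger opening in m, from 0 to 0.0854, set as the call begins (left out, the last holds). The fingers move at their own pace and stop on an object; "newtons" is the grip in N (left out, the last holds). Time passes only in rows, so rows that do not move let the fingers close. It gives the time, the measured TCP pose, the force and the opening at its end, in the units of the state.
- sensors.read_state(): the state, without advancing time (a new reading comes with each control period).
- read_camera(name): name is "scene" or "top" or "wrist"; returns a dict with "color" (480x640x3 uint8, red, green, blue), "vfov" (degrees; the focal length in pixels is half the picture's height over the tangent of half this angle, whatever the lens; pixels are square), "cx", "cy" (the principal point, pixels), "R" (3x3) and "t" (3): a world point X has camera coordinates R X + t; the wrist camera has in their place "T_tool_cam" (4x4, takes a point from camera to tool coordinates, whose origin is the TCP and whose axes are the tool frame's). Camera axes: x right, y down, z forward; pixel columns grow to the right and rows downward; lengths in m; the calibration is good to about 2 mm. A picture is of the moment at which its call begins: read the wrist's pose just before it. There is no depth.
- job.finish_job(): hands the job in, once; it reports no verdict.
The state is a dict: "time": time; "q": joint angles; "joint_vel": joint speeds; "joint_torque": joint torques, N m; "tool_pos": TCP position; "tcp_rot": TCP orientation; "wrist_force": force on the tool from outside, world axes, zero at the start; "torque": the same for the moment, N m; "width": opening from 0.0 (shut) to 1.0 (fully open).
Only numpy, scipy, OpenCV 4.12 (cv2) and the standard library are available. Lean on these libraries where they do the work, as an engineer would, in place of code of your own. Each camera call takes 0.05 s, during which the arm holds its last target.

## Working session

There is one attempt and no reset: what is moved stays moved. The work goes in short steps, Python scripts to look and compute and a tool call to move; the robot and the scene stay as the last step left them, time stands still between calls to the robot, and variables do not carry over. Pictures are saved under pics/ and viewed, and the job is handed in when it is done.

Besides the shell and the picture viewer there is one more tool, called by a JSON object that holds its "name" and its "arguments". arm_command: Moves the arm, as the interface text tells. Its arguments: {"type":"object","properties":{"deltas":{"type":"array"},"fingers":{"type":"number"},"newtons":{"type":"number"}},"required":["deltas"]}

```bash
ls; mkdir -p pics; python3 - <<'E'
from workcell import sensors, read_camera, job, bot
import cv2, numpy as np
s=sensors.read_state(); print(s); print(bot.grasp_offset)
for n in ["scene","top","wrist"]:
    c=read_camera(n); cv2.imwrite(f"pics/{n}0.png",c["color"][:,:,::-1])
    print(n,{k:(np.round(v,4).tolist() if not isinstance(v,float) else v) for k,v in c.items() if k!="color"})
E
```

```text
pics
{'time': 0.0, 'q': array([-1.18890643e+00,  2.64795826e-01,  1.60538946e+00,  5.17320844e-07,
        1.27369857e+00, -3.68963268e-02]), 'joint_vel': array([-0.00026674, -0.00054267, -0.0005892 , -0.00014033,  0.00121791,
        0.00027586]), 'joint_torque': array([-3.78513350e-04, -5.15109944e+01, -3.67315722e+01, -5.50048535e-04,
        1.29258778e-02,  1.91688849e-05]), 'tool_pos': array([ 0.27421503, -0.61598181,  0.22992493]), 'tcp_rot': array([-1.37735089,  0.89679683, -0.89371684]), 'wrist_force': array([0.61134802, 0.50090836, 0.69998766]), 'torque': array([ 0.08275181, -0.04634221, -0.00316086]), 'width': 0.9948630139103223}
0.0187
scene {'vfov': 51.29767239778522, 'cx': 315.5769636985931, 'cy': 238.4452655396059, 'R': [[-0.2965, 0.955, -0.0062], [0.7587, 0.2316, -0.6089], [-0.5801, -0.1852, -0.7932]], 't': [0.1079, -0.3289, 1.2599]}
top {'vfov': 52.017798583099136, 'cx': 305.08006161745567, 'cy': 239.47329857193265, 'R': [[0.0131, -0.9999, -0.0078], [-0.9823, -0.0114, -0.1871], [0.187, 0.0101, -0.9823]], 't': [0.0185, 0.4706, 0.7346]}
wrist {'vfov': 62.69747635293974, 'cx': 314.22411408623606, 'cy': 239.13804392453875, 'T_tool_cam': [[1.0, 0.0003, 0.0006, 0.0002], [-0.0005, -0.3285, 0.9445, -0.1418], [0.0005, -0.9445, -0.3285, 0.084], [0.0, 0.0, 0.0, 1.0]]}
```

View pics/scene0.png

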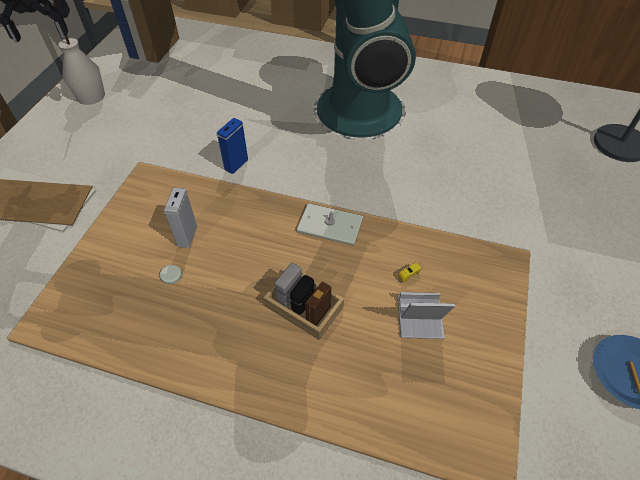

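View pics/top0.png

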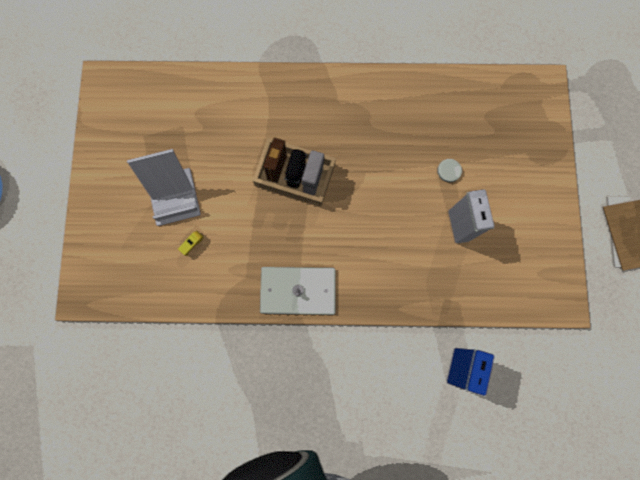

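View pics/wrist0.png

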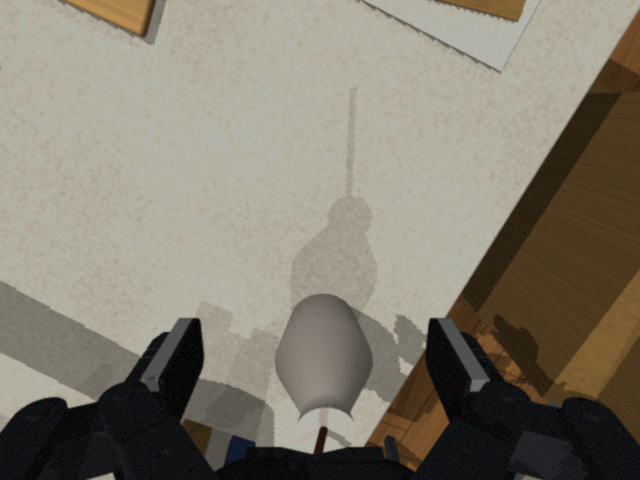

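Candidates for the power bank, in top-view pixels: a grey aluminium slab with white band at (472,216), the blue slab at (471,371) (look-alike), and the phone stand at (170,185). I choose the grey one at (472,216). In the top view the caddy row runs from left to right: seal case, earbud case, tin.

```bash
python3 - <<'E'
import cv2
t=cv2.imread("pics/top0.png"); s=cv2.imread("pics/scene0.png")
cv2.imwrite("pics/t_cad.png",cv2.resize(t[125:215,240:350],None,fx=7,fy=6.6,interpolation=cv2.INTER_CUBIC) if 0 else cv2.resize(t[130:210,245:345],None,fx=7,fy=7,interpolation=cv2.INTER_CUBIC))
cv2.imwrite("pics/t_pb.png",cv2.resize(t[180:250,435:515],None,fx=8,fy=8,interpolation=cv2.INTER_CUBIC))
cv2.imwrite("pics/s_cad.png",cv2.resize(s[255:345,255:355],None,fx=6.6,fy=6.6,interpolation=cv2.INTER_CUBIC))
E
```

```text
(no output)
```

View pics/t_cad.png

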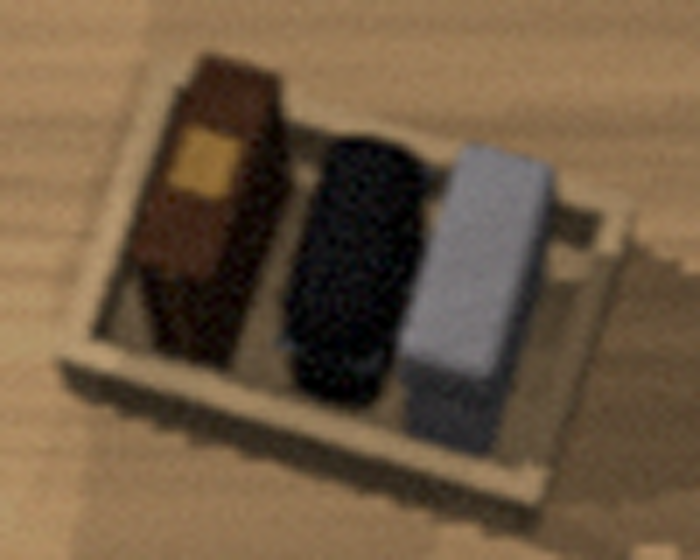

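View pics/t_pb.png

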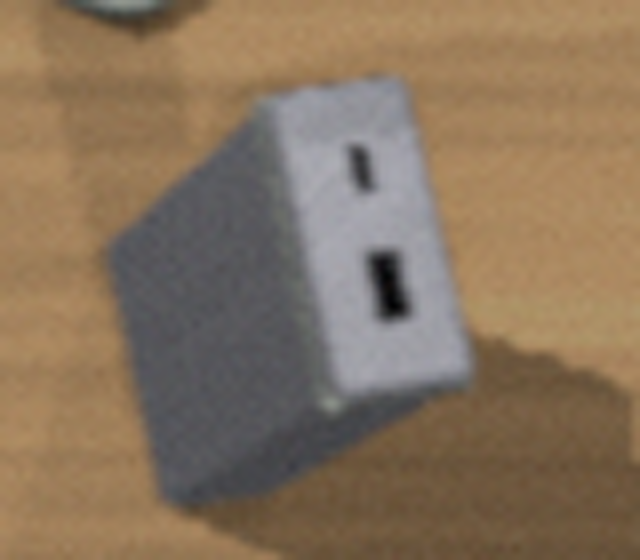

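View pics/s_cad.png

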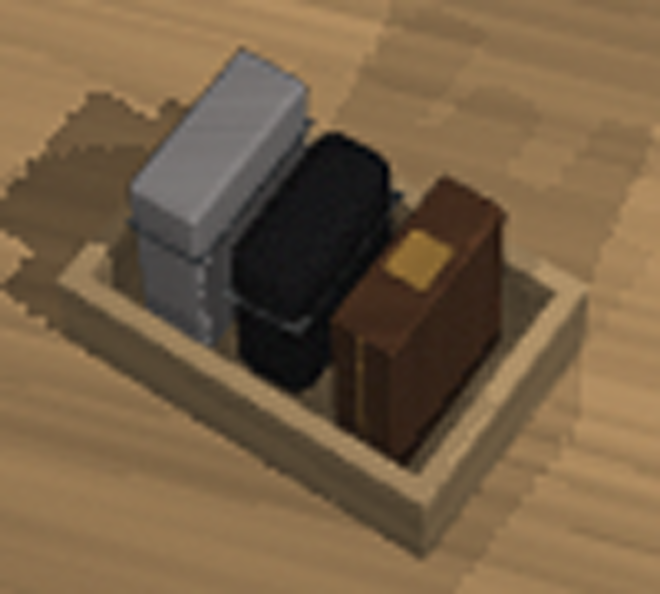

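```bash
cat > h.py <<'E'
import numpy as np, cv2
from scipy.spatial.transform import Rotation as Ro
from workcell import sensors, read_camera, job, bot
def K(c):
    f=240/np.tan(np.radians(c["vfov"])/2); return f,c["cx"],c["cy"]
def cam(c):
    if "R" in c: return np.array(c["R"]),np.array(c["t"])
    s=c["s"]; T=np.eye(4); T[:3,:3]=Ro.from_rotvec(s["tcp_rot"]).as_matrix(); T[:3,3]=s["tool_pos"]
    M=np.linalg.inv(T@np.array(c["T_tool_cam"])); return M[:3,:3],M[:3,3]
def shot(n):
    s=sensors.read_state(); c=read_camera(n); c["s"]=s; return c
def plane(c,uv,z):
    f,cx,cy=K(c);R,t=cam(c)
    d=np.array([(uv[0]-cx)/f,(uv[1]-cy)/f,1]); o=-R.T@t; w=R.T@d
    return o+w*(z-o[2])/w[2]
def proj(c,X):
    f,cx,cy=K(c);R,t=cam(c); p=R@np.asarray(X)+t
    return np.array([cx+f*p[0]/p[2],cy+f*p[1]/p[2]])
def crop(uv,x0,y0,k): return (x0+(uv[0]+.5)/k-.5, y0+(uv[1]+.5)/k-.5)
def tool(s=None):
    s=s or sensors.read_state(); return Ro.from_rotvec(s["tcp_rot"]).as_matrix(), s["tool_pos"]
E
cat > fit0.py <<'E'
from h import *
from scipy.optimize import least_squares
t=shot("top"); sc=shot("scene")
T=lambda *p:[(t,crop(q,245,130,7)) for q in p]
S=lambda *p:[(sc,crop(q,255,255,6.6)) for q in p]
P=lambda *p:[(t,crop(q,435,180,8)) for q in p]
def fit(name,dims,z,obs,loc,g):
    # obs list of (cam,uv), loc list of local corner xyz signs
    def r(p):
        c,s=np.cos(p[2]),np.sin(p[2]); o=[]
        for (cm,uv),l in zip(obs,loc):
            x,y=l[0]*dims[0]/2,l[1]*dims[1]/2
            o+=list(proj(cm,[p[0]+c*x-s*y,p[1]+s*x+c*y,z[l[2]]])-uv)
        return o
    q=least_squares(r,g); print(name,np.round(q.x,4),"res",np.round(q.fun.reshape(-1,2),1).tolist()); return q.x
# local +x = away from robot(up in top img), +y=left in image
TL,TR,BR,BL=(1,1,1),(1,-1,1),(-1,-1,1),(-1,1,1)
fit("caddy",(.078,.118),(.012,.043),T((155,60),(630,205),(540,500),(62,352))+S((420,505),(588,290),(68,280)),[TL,TR,BR,BL,TL,BL,TR],[.6,0,-.3])
fit("tin",(.052,.022),(.018,.088),T((468,145),(553,160),(490,378),(405,362))+S((242,48),(308,90),(195,230),(132,188)),[TL,TR,BR,BL,BR,BL,TL,TR],[.6,0,-.3])
fit("seal",(.052,.020),(.018,.086),T((207,55),(280,78),(205,278),(135,255))+S((445,178),(505,213),(390,350),(332,320)),[TL,TR,BR,BL,BR,BL,TL,TR],[.6,0,-.3])
fit("ear",(.05,.024),(.018,.075),T((325,140),(425,165)) and T((375,140),(285,330)),[TL,BL],[.6,0,-.3])
fit("pb",(.058,.026),(.012,.124),P((262,100),(405,78),(472,382),(340,392),(108,248),(165,500)),[TL,TR,BR,BL,(1,1,0),(-1,1,0)],[.5,-.3,.1])
for n,uv,z in [("puck",(450,171),.022),("whistle",(190,243),.025),("plate",(298,291),.022),("blue",(470,371),.1),("switch",(300,291),.04)]:
    print(n,np.round(plane(t,uv,z),3))
for n,uv in [("ear top",(368,145)),("ear left",(298,240)),("ear right",(420,240)),("ear mid",(358,235))]:
    print(n,np.round(plane(t,crop(uv,245,130,7),.078),4))
E
python3 fit0.py
```

```text
caddy [ 0.5879  0.0457 -0.297 ] res [[-0.4, -1.2], [-0.0, -1.4], [-1.4, 0.4], [-2.4, 0.2], [-0.3, -1.0], [-0.8, -1.8], [-2.7, -1.0]]
tin [ 0.5778  0.0155 -0.2583] res [[-2.2, -2.0], [-0.7, -0.5], [-0.6, -0.5], [-2.3, -1.9], [-1.4, -1.9], [-0.8, -2.8], [-0.6, -2.1], [-1.9, -1.6]]
seal [ 0.5992  0.0758 -0.308 ] res [[-2.0, -1.9], [-0.3, -1.4], [-0.5, 0.3], [-2.7, -0.3], [-1.2, -2.1], [-0.5, -1.7], [-0.9, -0.1], [-2.0, -1.7]]
ear [ 0.5814  0.0355 -0.4064] res [[0.1, -0.3], [-0.1, 0.3]]
pb [ 0.5027 -0.2282  0.1682] res [[0.7, -1.1], [0.5, -1.1], [1.2, -0.3], [-0.2, 1.3], [-1.4, -0.5], [-1.2, 1.8]]
puck [ 0.594 -0.216  0.022]
whistle [0.466 0.211 0.025]
plate [0.391 0.035 0.022]
blue [ 0.276 -0.209  0.1  ]
switch [0.389 0.031 0.04 ]
ear top [0.6062 0.0384 0.078 ]
ear left [0.5837 0.0536 0.078 ]
ear right [0.584  0.0264 0.078 ]
ear mid [0.585  0.0402 0.078 ]
```

Top view confirms the true power bank (grey, two black ports), and the row order seal | earbud | tin. Plan: grip each slab lightly across its width, slide it, then fetch the bank.

```bash
cat >> h.py <<'E'
def goal(p,yaw,s=None):
    """deltas (tool-axis shift, turn) to reach TCP p with jaw axis at world yaw (mod pi)"""
    R,t=tool(s); d=R.T@(np.array(p)-t)
    cur=np.arctan2(R[1,0],R[0,0]); dy=(yaw-cur+np.pi/2)%np.pi-np.pi/2
    # turn about tool y (down) by a -> world yaw changes by -a
    print("R",np.round(R,3).tolist(),"cur yaw",round(cur,3)); print("tool shift",np.round(d,4),"turn",round(-dy,3)," alt",round(-dy-np.sign(-dy)*np.pi,3))
E
python3 -c "
from h import *
goal([.585,.02,.23],-.297)"
```

```text
R [[0.407, -0.0, 0.914], [-0.914, 0.001, 0.407], [-0.001, -1.0, 0.0]] cur yaw -1.152
tool shift [-0.455   0.0011  0.5426] turn -0.855  alt 2.287
```

{"name": "arm_command", "arguments": {"deltas": [[-0.02,0,0.04,-0.171],[-0.02,0,0.04,-0.171],[-0.02,0,0.04,-0.171],[0,0,0.045,-0.171],[0,0,0.045,-0.171],[0.0,0,0.045,0],[0.0,0,0.045,0],[0.0,0,0.045,0],[0.0,0,0.045,0],[0.0,0,0.045,0]], "fingers": 0.085, "newtons": 20}}

```text
time: 1.5
tool_pos: [0.4534, -0.2083, 0.2314]
tcp_rot: [-1.558, 0.233, -0.234]
wrist_force: [1.1, 0.5, 0.3]
width: 0.997
```

```bash
python3 -c "
from h import *
print(sensors.read_state()['tool_pos'])
goal([.579,.017,.23],-.297)"
```

```text
[ 0.45338774 -0.20834283  0.23138521]
R [[0.956, 0.0, 0.293], [-0.293, -0.0, 0.956], [0.0, -1.0, -0.0]] cur yaw -0.297
tool shift [0.0541 0.0014 0.2522] turn -0.0  alt 3.141
```

{"name": "arm_command", "arguments": {"deltas": [[0.009,0,0.042,0],[0.009,0,0.042,0],[0.009,0,0.042,0],[0.009,0,0.042,0],[0.009,0,0.042,0],[0.009,0.001,0.042,0],[0,0,0,0],[0,0,0,0]]}}

```text
time: 2.5
tool_pos: [0.5782, 0.0152, 0.23]
tcp_rot: [-1.559, 0.233, -0.232]
wrist_force: [0.1, -0.9, -0.7]
width: 0.996
```

```bash
python3 -c "
from h import *
import pickle
c=shot('wrist'); pickle.dump(c,open('w1.pkl','wb')); cv2.imwrite('pics/w1.png',c['color'][:,:,::-1]); print(c['s']['tool_pos'],c['s']['joint_vel'])"
```

```text
[0.57817801 0.01524817 0.22997598] [-0.01878447 -0.01257792  0.00803584 -0.00051498 -0.00091791  0.0013416 ]
```

View pics/w1.png

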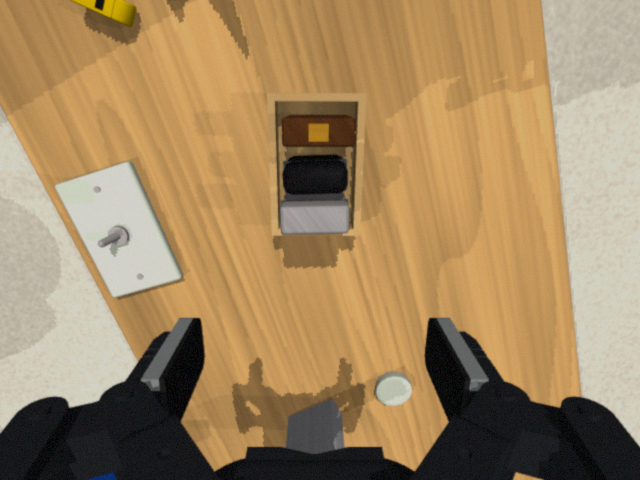

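```bash
python3 -c "
import cv2
i=cv2.imread('pics/w1.png')
cv2.imwrite('pics/w1c.png',cv2.resize(i[85:245,260:375],None,fx=3.7,fy=3.7,interpolation=cv2.INTER_CUBIC))"
```

```text
(no output)
```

View pics/w1c.png

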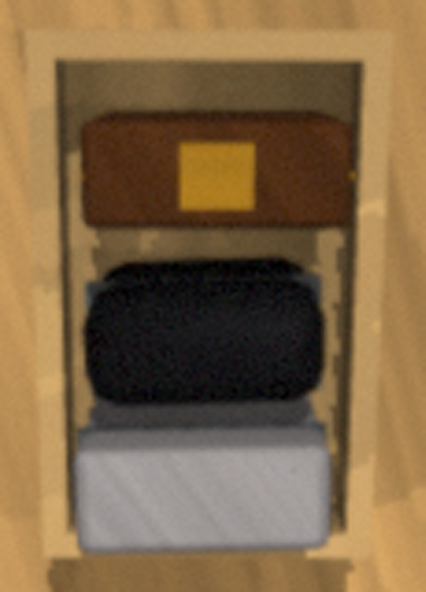

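```bash
cat > fit1.py <<'E'
from h import *
from scipy.optimize import least_squares
import pickle
c=pickle.load(open('w1.pkl','rb'))
C=lambda uv:crop(uv,260,85,3.7)
def fit(name,dims,z,pts,g=(.58,.04,-.3)):
    sg=[(-1,1),(1,1),(1,-1),(-1,-1)]
    def r(p):
        a,b=np.cos(p[2]),np.sin(p[2]);o=[]
        for uv,l in zip(pts,sg):
            if uv is None: continue
            x,y=l[0]*dims[0]/2,l[1]*dims[1]/2
            o+=list(proj(c,[p[0]+a*x-b*y,p[1]+b*x+a*y,z])-C(uv))
        return o
    q=least_squares(r,g); print(name,np.round(q.x,4),"res",np.round(q.fun,1)); return q.x
cd=fit("caddy",(.078,.118),.043,[(25,32),(392,32),(374,557),(42,557)])
def rel(p): 
    d=np.array(p[:2])-cd[:2];a=cd[2];return np.round([d[0]*np.cos(a)+d[1]*np.sin(a),-d[0]*np.sin(a)+d[1]*np.cos(a)],4)
for n,d,z,p in [("tin",(.052,.022),.088,[(78,430),(331,430),(329,550),(78,550)]),("seal",(.052,.02),.086,[(85,112),(351,112),(353,226),(83,226)])]:
    q=fit(n,d,z,p); print(n,"in caddy",rel(q),q[2]-cd[2])
for uv,z in [((85,340),.055),((325,340),.055),((205,403),.073),((205,403),.08),((205,262),.073)]: print("ear",uv,rel(plane(c,C(uv),z)))
E
python3 fit1.py
```

```text
caddy [ 0.5883  0.0454 -0.2954] res [-0.3 -0.4  0.3 -0.5 -0.6  0.5  0.6  0.5]
tin [ 0.5789  0.0178 -0.297 ] res [-1.1  2.   0.9  2.1  0.5 -2.  -0.3 -2.1]
tin in caddy [-0.001  -0.0291] -0.001607001490431803
seal [ 0.5996  0.0768 -0.2954] res [-1.6  0.7  1.7  0.6  0.1 -0.6 -0.2 -0.6]
seal in caddy [0.0017 0.0334] 6.138562660323865e-05
ear (85, 340) [-0.0269 -0.0045]
ear (325, 340) [ 0.0254 -0.0045]
ear (205, 403) [-0.0008 -0.0145]
ear (205, 403) [-0.0008 -0.0129]
ear (205, 262) [-0.0008  0.0145]
```

```bash
python3 -c "
from h import *
goal([.5996,.0768,.048],-.2955)"
```

```text
R [[0.956, -0.001, 0.293], [-0.293, -0.0, 0.956], [-0.001, -1.0, -0.001]] cur yaw -0.297
tool shift [0.0025 0.182  0.0657] turn -0.002  alt 3.14
```

{"name": "arm_command", "arguments": {"deltas": [[0.001,0.03,0.033,0],[0.001,0.03,0.033,0],[0,0.03,0,0],[0,0.03,0,0],[0,0.03,0,0],[0,0.02,0,0],[0,0.012,0,0],[0,0,0,0],[0,0,0,0]]}}

```text
time: 3.68
tool_pos: [0.6008, 0.0779, 0.0495]
tcp_rot: [-1.558, 0.232, -0.235]
wrist_force: [0.7, -0.0, 0.9]
width: 0.997
```

{"name": "arm_command", "arguments": {"deltas": [[0,0,0,0],[0,0,0,0],[0,0,0,0],[0,0,0,0],[0,0,0,0]], "fingers": 0.045, "newtons": 20}}

```text
time: 4.3
tool_pos: [0.6005, 0.0781, 0.0492]
tcp_rot: [-1.558, 0.232, -0.234]
wrist_force: [-0.4, 0.0, 5.6]
width: 0.604
```

```bash
python3 -c "
from h import *
goal([.5996,.0768,.048],-.2955); s=sensors.read_state();print(s['width']*85.4,s['wrist_force'])
c=shot('wrist');cv2.imwrite('pics/w2.png',c['color'][:,:,::-1])"
```

```text
R [[0.956, 0.001, 0.293], [-0.293, 0.0, 0.956], [0.001, -1.0, 0.001]] cur yaw -0.297
tool shift [-0.0005  0.0012 -0.0015] turn -0.001  alt 3.14
51.599990684665926 [-0.37475785  0.01324843  5.56717523]
```

View pics/w2.png

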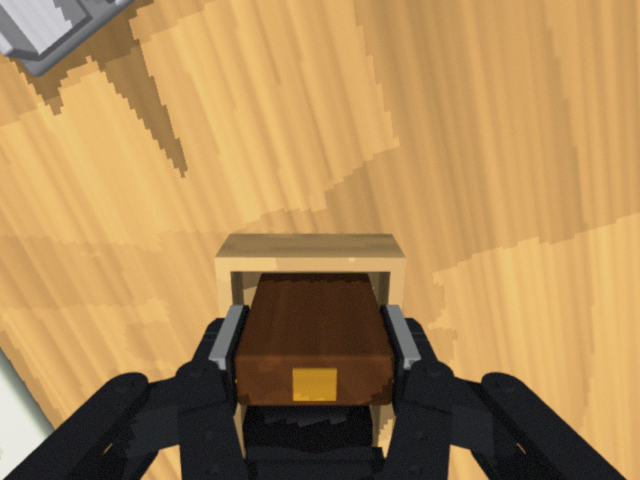

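Seal case is held between pads (seam block at (314,384)), back wall gap visible at rows 270–285. Sliding it towards the wall.

{"name": "arm_command", "arguments": {"deltas": [[0,0,0.002,0],[0,0,0.002,0],[0,0,0.002,0],[0,0,0.002,0],[0,0,0.0,0],[0,0,0,0]]}}

```text
time: 5.1
tool_pos: [0.6028, 0.085, 0.0492]
tcp_rot: [-1.559, 0.232, -0.234]
wrist_force: [-0.9, -1.9, 6.3]
width: 0.604
```

```bash
python3 -c "
from h import *
goal([.5996,.0768,.048],-.2955); s=sensors.read_state();print(s['width']*85.4,s['wrist_force'])
c=shot('wrist');cv2.imwrite('pics/w3.png',c['color'][200:440,160:480,::-1])"
```

```text
R [[0.956, 0.001, 0.292], [-0.292, -0.001, 0.956], [0.001, -1.0, -0.0]] cur yaw -0.297
tool shift [-0.0007  0.0012 -0.0088] turn -0.001  alt 3.14
51.5715528195396 [-0.85623163 -1.87109131  6.30068202]
```

View pics/w3.png

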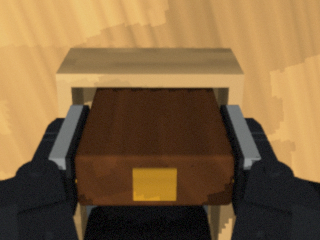

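{"name": "arm_command", "arguments": {"deltas": [[0,0,0.001,0],[0,0,0.001,0],[0,0,0,0]]}}

```text
time: 5.52
tool_pos: [0.6033, 0.0868, 0.0492]
tcp_rot: [-1.559, 0.232, -0.234]
wrist_force: [-0.5, -2.7, 5.9]
width: 0.605
```

{"name": "arm_command", "arguments": {"deltas": [[0,0,0,0],[0,0,0,0],[0,-0.02,0,0],[0,-0.03,0,0],[0,0,-0.024,0],[0,0,0,0]], "fingers": 0.085}}

```text
time: 6.28
tool_pos: [0.5951, 0.063, 0.0987]
tcp_rot: [-1.558, 0.234, -0.234]
wrist_force: [0.6, -0.2, 0.2]
width: 0.994
```

```bash
python3 -c "
from h import *
print(sensors.read_state()['tool_pos'])
c=shot('wrist');cv2.imwrite('pics/w4.png',c['color'][150:,:,::-1])"
```

```text
[0.59507593 0.06299448 0.09870543]
```

View pics/w4.png

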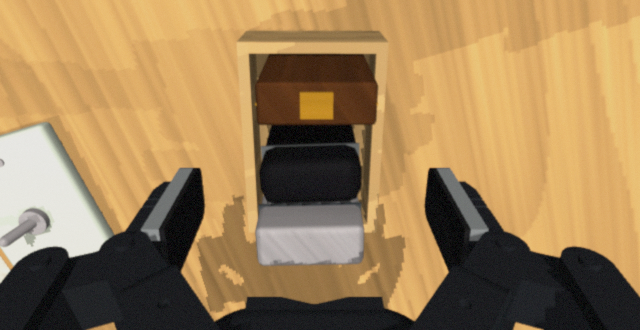

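Seal case now flush at the far wall (row ~205 in full frame), earbud case upright at (310,322). Next, the earbud case.

{"name": "arm_command", "arguments": {"deltas": [[-0.002,0,-0.021,0],[0,0.02,0,0],[0,0.02,0,0],[0,0.012,0,0],[0,0,0,0]]}}

```text
time: 6.95
tool_pos: [0.586, 0.0453, 0.0439]
tcp_rot: [-1.559, 0.236, -0.23]
wrist_force: [-0.3, 0.2, -0.4]
width: 0.994
```

{"name": "arm_command", "arguments": {"deltas": [[0,0,0,0],[0,0,0,0],[0,0,0,0],[0,0,0,0],[0,0,0,0]], "fingers": 0.043}}

```text
time: 7.58
tool_pos: [0.5886, 0.0451, 0.0473]
tcp_rot: [-1.558, 0.232, -0.235]
wrist_force: [0.2, 1.3, 5.0]
width: 0.582
```

```bash
python3 -c "
from h import *
goal([.587,.0437,.047],-.2955)
c=shot('wrist');cv2.imwrite('pics/w5.png',c['color'][150:,:,::-1])"
```

```text
R [[0.956, 0.002, 0.293], [-0.293, 0.0, 0.956], [0.002, -1.0, 0.001]] cur yaw -0.297
tool shift [-0.0011  0.0003 -0.0018] turn -0.002  alt 3.14
```

View pics/w5.png

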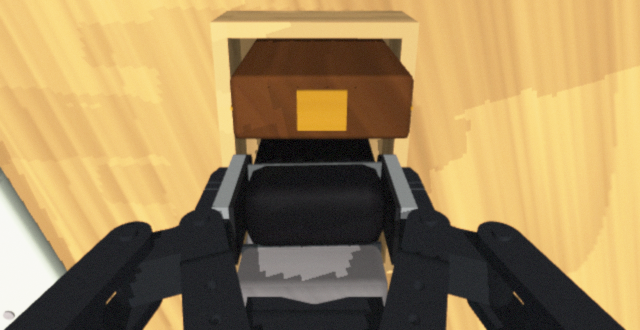

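{"name": "arm_command", "arguments": {"deltas": [[0,0,0.003,0],[0,0,0.003,0],[0,0,0.003,0],[0,0,0.003,0],[0,0,0.003,0],[0,0,0.002,0],[0,0,0,0]]}}

```text
time: 8.5
tool_pos: [0.5932, 0.0605, 0.0473]
tcp_rot: [-1.56, 0.232, -0.234]
wrist_force: [-0.4, -3.1, 6.8]
width: 0.581
```

```bash
python3 -c "
from h import *
c=shot('wrist');cv2.imwrite('pics/w6.png',c['color'][150:,:,::-1]);print(c['s']['wrist_force'])"
```

```text
[-0.35778222 -3.05499269  6.80774398]
```

View pics/w6.png

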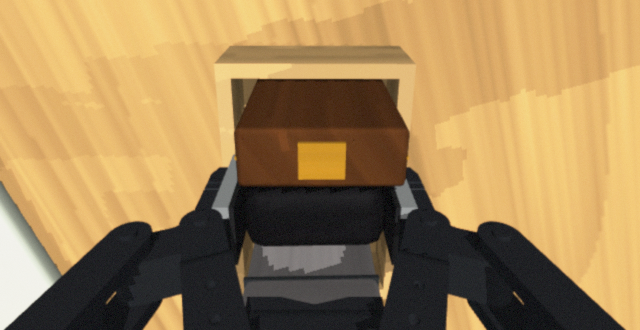

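{"name": "arm_command", "arguments": {"deltas": [[0,0,0.001,0],[0,0,0.001,0],[0,0,0.001,0],[0,0,0,0]]}}

```text
time: 9.05
tool_pos: [0.594, 0.0632, 0.0472]
tcp_rot: [-1.56, 0.232, -0.234]
wrist_force: [-1.0, -3.1, 7.0]
width: 0.584
```

{"name": "arm_command", "arguments": {"deltas": [[0,0,0,0],[0,0,0,0],[0,-0.02,0,0],[0,-0.035,0,0],[0,0,-0.025,0],[-0.001,0,-0.024,0],[0,0,0,0]], "fingers": 0.085}}

```text
time: 9.93
tool_pos: [0.5782, 0.0167, 0.1026]
tcp_rot: [-1.558, 0.234, -0.235]
wrist_force: [-0.5, 0.3, -0.1]
width: 0.996
```

```bash
python3 -c "
from h import *
import pickle
c=shot('wrist');pickle.dump(c,open('w7.pkl','wb'));cv2.imwrite('pics/w7.png',c['color'][:,:,::-1])
goal([.5786,.017,.048],-.2955,c['s'])"
```

```text
R [[0.956, 0.001, 0.294], [-0.294, -0.0, 0.956], [0.001, -1.0, 0.0]] cur yaw -0.299
tool shift [0.0002 0.0546 0.0004] turn -0.003  alt 3.138
```

View pics/w7.png

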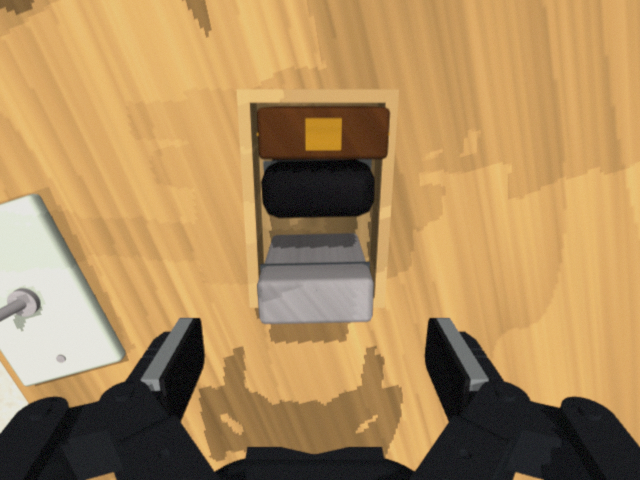

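Row now tight at the far end (seal (323,133), earbud (318,188)); tin at (315,292). Check tin's y, then grip it.

```bash
python3 -c "
from h import *
import pickle
c=pickle.load(open('w7.pkl','rb'))
def rel(p):
    d=np.array(p[:2])-[.5883,.0454];a=-.2955;return np.round([d[0]*np.cos(a)+d[1]*np.sin(a),-d[0]*np.sin(a)+d[1]*np.cos(a)],4)
for uv,z in [((315,264),.088),((315,322),.088),((259,290),.088),((372,290),.088),((318,217),.073),((318,162),.075),((323,158),.083),((323,108),.086),((318,90),.043),((238,90),.043),((398,90),.043),((312,234),.018),((312,234),.022)]: print(uv,z,rel(plane(c,uv,z)))
"
```

```text
(315, 264) 0.088 [-0.0013 -0.012 ]
(315, 322) 0.088 [-0.0013 -0.0405]
(259, 290) 0.088 [-0.0259 -0.0243]
(372, 290) 0.088 [ 0.0238 -0.0245]
(318, 217) 0.073 [0.0001 0.0047]
(318, 162) 0.075 [0.0001 0.0296]
(323, 158) 0.083 [0.0021 0.0323]
(323, 108) 0.086 [0.0019 0.0515]
(318, 90) 0.043 [0.0004 0.0591]
(238, 90) 0.043 [-0.0378  0.0592]
(398, 90) 0.043 [0.0387 0.059 ]
(312, 234) 0.018 [-0.0029 -0.0218]
(312, 234) 0.022 [-0.0029 -0.0204]
```

{"name": "arm_command", "arguments": {"deltas": [[0,0.025,0,0],[0,0.018,0,0],[0,0.01,0,0],[0,0,0,0]]}}

```text
time: 10.48
tool_pos: [0.5774, 0.018, 0.0471]
tcp_rot: [-1.558, 0.235, -0.231]
wrist_force: [0.4, -0.7, -0.6]
width: 0.996
```

{"name": "arm_command", "arguments": {"deltas": [[0,0,0,0],[0,0,0,0],[0,0,0,0],[0,0,0,0],[0,0,0,0]], "fingers": 0.045}}

```text
time: 11.1
tool_pos: [0.5791, 0.0176, 0.0492]
tcp_rot: [-1.558, 0.232, -0.235]
wrist_force: [0.4, -0.1, 5.4]
width: 0.609
```

{"name": "arm_command", "arguments": {"deltas": [[0,0,-0.0025,0],[0,0,-0.0025,0],[0,0,-0.0025,0],[0,0,-0.0025,0],[0,0,0,0]]}}

```text
time: 11.72
tool_pos: [0.5765, 0.0087, 0.0493]
tcp_rot: [-1.557, 0.232, -0.235]
wrist_force: [0.9, 3.3, 5.3]
width: 0.607
```

{"name": "arm_command", "arguments": {"deltas": [[0,0,-0.001,0],[0,0,-0.0005,0],[0,0,0,0]]}}

```text
time: 12.1
tool_pos: [0.5764, 0.0084, 0.0493]
tcp_rot: [-1.555, 0.232, -0.236]
wrist_force: [2.2, 7.5, 5.3]
width: 0.61
```

{"name": "arm_command", "arguments": {"deltas": [[0,0,0,0],[0,0,0,0],[0,-0.02,0,0],[0,-0.04,0,0],[0,-0.05,-0.02,0],[0,-0.05,-0.02,0],[0,0,0,0],[0,0,0,0]], "fingers": 0.085}}

```text
time: 13.1
tool_pos: [0.563, -0.0318, 0.2091]
tcp_rot: [-1.558, 0.233, -0.234]
wrist_force: [0.2, -0.3, -0.6]
width: 0.994
```

```bash
python3 -c "
from h import *
import pickle
c=shot('wrist');pickle.dump(c,open('w8.pkl','wb'));cv2.imwrite('pics/w8.png',c['color'][:,:,::-1])
goal([.5027,-.2282,.23],.168,c['s'])"
```

```text
R [[0.956, 0.001, 0.293], [-0.293, -0.0, 0.956], [0.001, -1.0, 0.0]] cur yaw -0.298
tool shift [-1.000e-04 -2.090e-02 -2.054e-01] turn -0.466  alt 2.676
```

View pics/w8.png

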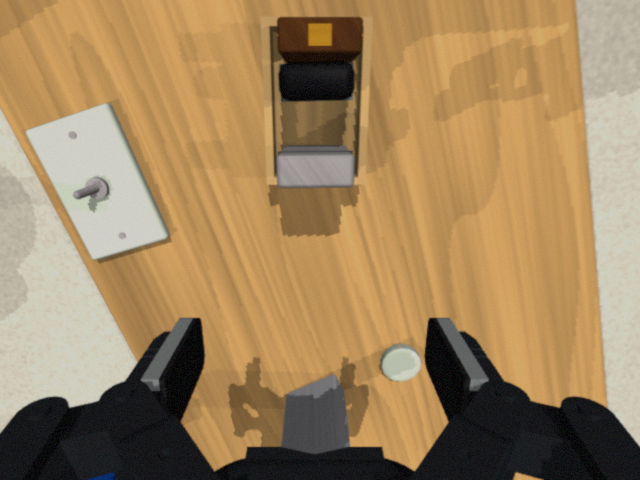

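{"name": "arm_command", "arguments": {"deltas": [[0,-0.01,-0.05,0],[0,-0.01,-0.05,0],[0,0,-0.05,0],[0,0,-0.055,-0.156],[0,0,0,-0.155],[0,0,0,-0.155],[0,0,0,0],[0,0,0,0]]}}

```text
time: 14.15
tool_pos: [0.5027, -0.227, 0.2271]
tcp_rot: [-1.566, -0.13, 0.133]
wrist_force: [0.8, -0.4, 0.1]
width: 1.001
```

```bash
python3 -c "
from h import *
import pickle
c=shot('wrist');pickle.dump(c,open('w9.pkl','wb'));cv2.imwrite('pics/w9.png',c['color'][:,:,::-1])
goal([.5027,-.2282,.23],.168,c['s'])
c=pickle.load(open('w8.pkl','rb'))
def rel(p):
    d=np.array(p[:2])-[.5883,.0454];a=-.2955;return np.round([d[0]*np.cos(a)+d[1]*np.sin(a),-d[0]*np.sin(a)+d[1]*np.cos(a)],4)
for uv,z in [((315,152),.08),((315,187),.088),((315,100),.073),((315,100),.065),((278,170),.088),((353,170),.088),((281,80),.05),((353,80),.05),((262,18),.043),((371,18),.043),((320,187),.043)]: print(uv,z,rel(plane(c,uv,z)))
"
```

```text
R [[0.986, -0.002, -0.166], [0.166, 0.001, 0.986], [-0.002, -1.0, 0.001]] cur yaw 0.167
tool shift [-0.0002 -0.0029 -0.0012] turn -0.001  alt 3.141
(315, 152) 0.08 [-0.0013 -0.029 ]
(315, 187) 0.088 [-0.0014 -0.0513]
(315, 100) 0.073 [-0.0013  0.0042]
(315, 100) 0.065 [-0.0012  0.0042]
(278, 170) 0.088 [-0.026  -0.0398]
(353, 170) 0.088 [ 0.024  -0.0399]
(281, 80) 0.05 [-0.0253  0.0177]
(353, 80) 0.05 [0.0258 0.0176]
(262, 18) 0.043 [-0.0378  0.0579]
(371, 18) 0.043 [0.0377 0.0578]
(320, 187) 0.043 [ 0.0027 -0.0606]
```

View pics/w9.png

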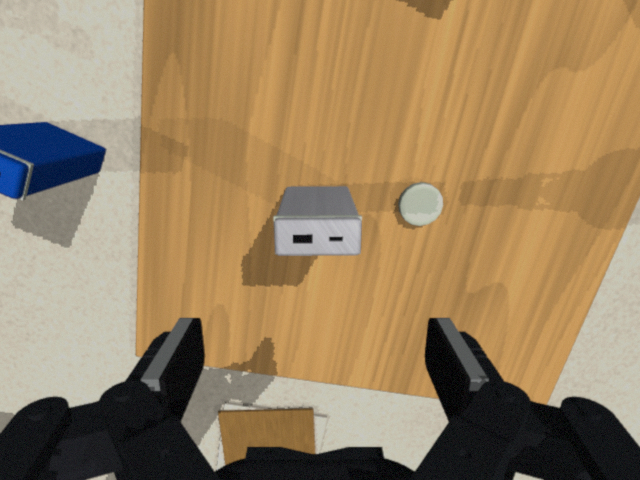

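Bank seen square-on at (318,236), grey with two ports, white band; blue look-alike at (45,158), puck (421,204). Caddy gap ~35 mm centred at y≈-0.013.

```bash
python3 -c "
from h import *
import pickle
c=pickle.load(open('w9.pkl','rb'))
P=[plane(c,uv,.124)[:2] for uv in [(275.5,218),(361,217),(361,254.5),(276,255)]]
P=np.array(P);print(np.round(P,4),P.mean(0),np.linalg.norm(P[1]-P[0]),np.linalg.norm(P[2]-P[1]))
e=P[1]-P[0]+P[2]-P[3];y=np.arctan2(e[1],e[0]);print('yaw',y)
B=np.array([plane(c,uv,.012)[:2] for uv in [(288,186),(347,185)]]);print(B,np.linalg.norm(B[1]-B[0]),B.mean(0)-.013*np.array([-np.sin(y),np.cos(y)]))
goal([*P.mean(0),.09],y)"
```

```text
[[ 0.4749 -0.2177]
 [ 0.5292 -0.2078]
 [ 0.5345 -0.2333]
 [ 0.4787 -0.2431]] [ 0.50432029 -0.22549775] 0.055206272594240956 0.025978076911758345
yaw 0.17751221822067947
[[ 0.47593629 -0.21933588]
 [ 0.52903976 -0.20938845]] 0.054027124041461566 [ 0.50478358 -0.22715788]
R [[0.986, -0.001, -0.167], [0.167, 0.001, 0.986], [-0.001, -1.0, 0.001]] cur yaw 0.168
tool shift [0.0018 0.1374 0.0012] turn -0.01  alt 3.132
```

{"name": "arm_command", "arguments": {"deltas": [[0.002,0.03,0,-0.005],[0,0.03,0,0],[0,0.03,0,0],[0,0.03,0,0],[0,0.015,0,0],[0,0,0,0],[0,0,0,0]]}}

```text
time: 15.08
tool_pos: [0.5061, -0.2277, 0.0946]
tcp_rot: [-1.568, -0.138, 0.135]
wrist_force: [0.1, -0.0, -0.7]
width: 0.996
```

{"name": "arm_command", "arguments": {"deltas": [[0,0,0,0],[0,0,0,0],[0,0,0,0],[0,0,0,0],[0,0,0,0]], "fingers": 0.05, "newtons": 40}}

```text
time: 15.7
tool_pos: [0.5058, -0.2279, 0.0947]
tcp_rot: [-1.568, -0.138, 0.135]
wrist_force: [-1.6, 0.3, 5.2]
width: 0.672
```

```bash
python3 -c "
from h import *
c=shot('wrist');cv2.imwrite('pics/w10.png',c['color'][:,:,::-1]);s=c['s'];print(s['tool_pos'],s['width']*85.4,s['wrist_force'])
"
```

```text
[ 0.50581484 -0.22785138  0.09472492] 57.3894428692142 [-1.59699492  0.34717009  5.20670378]
```

View pics/w10.png

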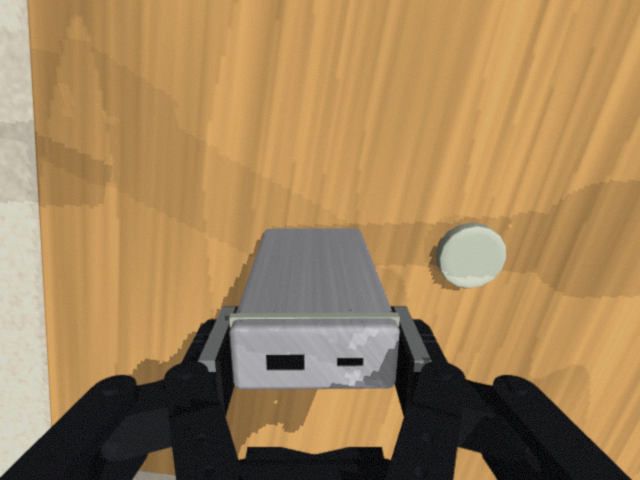

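{"name": "arm_command", "arguments": {"deltas": [[0,-0.01,0,0],[0,-0.025,0,0],[0,-0.035,0,0],[0,-0.035,0,0],[0,-0.015,0,0],[0,0,0,0.156],[0,0,0.03,0.156],[0,0,0.04,0.156],[0,0,0.04,0],[0,0,0.04,0],[0,0,0,0],[0,0,0,0]]}}

```text
time: 17.25
tool_pos: [0.5326, -0.0812, 0.2124]
tcp_rot: [-1.559, 0.232, -0.229]
wrist_force: [-0.2, -0.2, -1.9]
width: 0.672
```

```bash
python3 -c "
from h import *
c=shot('wrist');cv2.imwrite('pics/w11.png',c['color'][:,:,::-1]);s=c['s'];print(s['tool_pos'],s['width']*85.4,s['wrist_force'])
goal([.5845,.0330,.21],-.2955,s)
"
```

```text
[ 0.53258358 -0.08120441  0.21237647] 57.352876266360916 [-0.15509751 -0.23813118 -1.86068215]
R [[0.957, -0.002, 0.289], [-0.289, -0.0, 0.957], [-0.002, -1.0, -0.001]] cur yaw -0.293
tool shift [0.0167 0.0023 0.1243] turn 0.002  alt -3.139
```

View pics/w11.png

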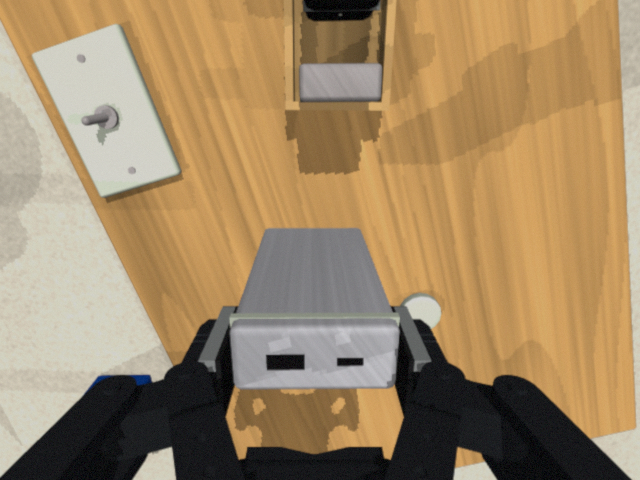

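```bash
python3 -c "
from h import *
c=shot('wrist');s=c['s'];R,t=tool(s)
for uv,z in [((315,320),.2417),((315,388),.2417),((266,229),.1297),((361,229),.1297),((230,350),.2417),((397,350),.2417)]: print(uv,np.round(R.T@(plane(c,uv,z)-t),4))
"
```

```text
(315, 320) [-0.0002 -0.0292  0.017 ]
(315, 388) [-0.0001 -0.0291 -0.01  ]
(266, 229) [-0.0292  0.0829  0.0124]
(361, 229) [0.0276 0.0828 0.0124]
(230, 350) [-0.0287 -0.0291  0.0055]
(397, 350) [ 0.0274 -0.0292  0.0056]
```

{"name": "arm_command", "arguments": {"deltas": [[0.005,0,0.025,0],[0.006,0,0.04,0],[0.006,0,0.04,0],[0,0,0.018,0.002],[0,0.015,0,0],[0,0.01,0,0],[0,0,0,0],[0,0,0,0],[0,0,0,0]]}}

```text
time: 18.48
tool_pos: [0.5855, 0.0312, 0.1889]
tcp_rot: [-1.558, 0.232, -0.234]
wrist_force: [-0.8, -0.0, -2.3]
width: 0.674
```

```bash
python3 -c "
from h import *
c=shot('wrist');s=c['s'];goal([.5845,.0330,.21],-.2955,s)
z=s['tool_pos'][2]; R,t=tool(s)
def rel(p):
    d=np.array(p[:2])-[.5883,.0454];a=-.2955;return np.round([d[0]*np.cos(a)+d[1]*np.sin(a),-d[0]*np.sin(a)+d[1]*np.cos(a)],4)
print('tcp in caddy',rel(t),z)
sc=shot('scene');tp=shot('top')
cv2.imwrite('pics/s11.png',cv2.resize(sc['color'][190:350,220:380,::-1],None,fx=3.7,fy=3.7,interpolation=cv2.INTER_CUBIC))
cv2.imwrite('pics/w12.png',c['color'][:,:,::-1])
"
```

```text
R [[0.956, 0.001, 0.292], [-0.292, -0.0, 0.956], [0.001, -1.0, 0.0]] cur yaw -0.297
tool shift [-0.0014 -0.0211  0.0014] turn -0.001  alt 3.14
tcp in caddy [ 0.0014 -0.0144] 0.18889005818904805
```

View pics/s11.png

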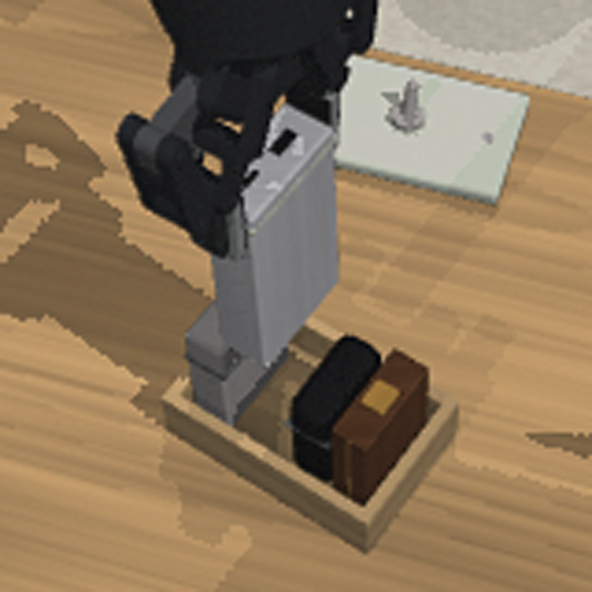

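View pics/w12.png

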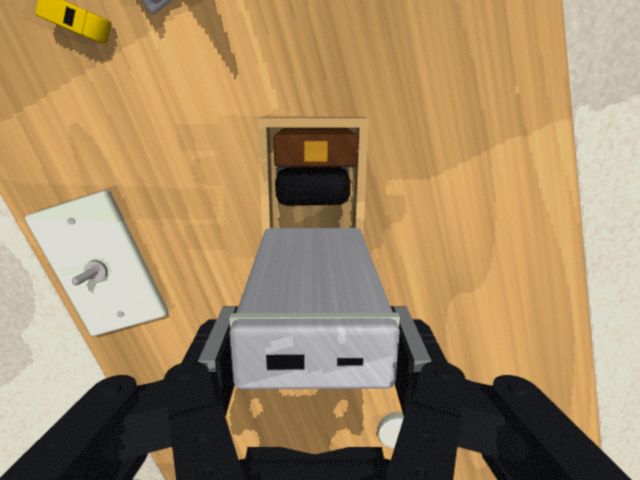

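Bank hangs square over the gap (bottom edge columns 266–361, caddy rim 259–367, same centre; earbud case (313,187) clear). Descending.

{"name": "arm_command", "arguments": {"deltas": [[-0.001,0.01,0,0],[0,0.015,0,0],[0,0.015,0,0],[0,0.01,0,0],[0,0.005,0,0],[0,0,0,0]]}}

```text
time: 19.38
tool_pos: [0.584, 0.0319, 0.1328]
tcp_rot: [-1.558, 0.233, -0.232]
wrist_force: [0.3, -0.3, -2.3]
width: 0.669
```

{"name": "arm_command", "arguments": {"deltas": [[0,0.005,0,0],[0,0.005,0,0],[0,0.005,0,0],[0,0,0,0]]}}

```text
time: 19.88
tool_pos: [0.5837, 0.032, 0.1176]
tcp_rot: [-1.558, 0.233, -0.231]
wrist_force: [0.4, -0.2, -1.4]
width: 0.673
```

```bash
python3 -c "
from h import *
c=shot('wrist');s=c['s']
sc=shot('scene')
cv2.imwrite('pics/s12.png',cv2.resize(sc['color'][190:350,220:380,::-1],None,fx=3.7,fy=3.7,interpolation=cv2.INTER_CUBIC))
cv2.imwrite('pics/w13.png',c['color'][:,:,::-1])
"
```

```text
(no output)
```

View pics/s12.png

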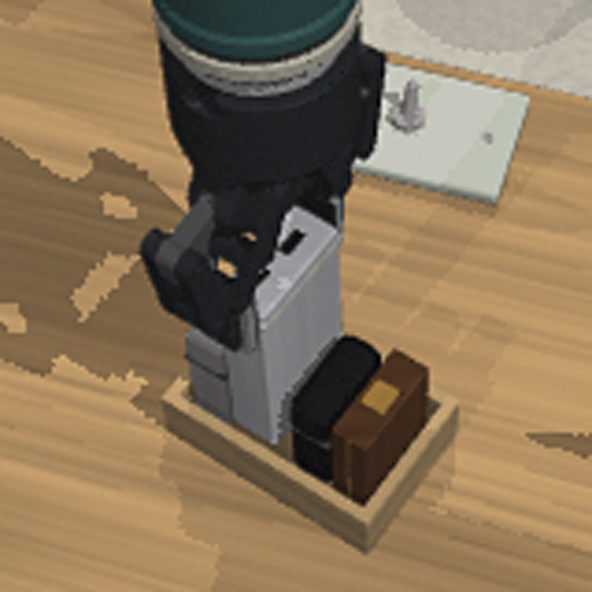

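View pics/w13.png

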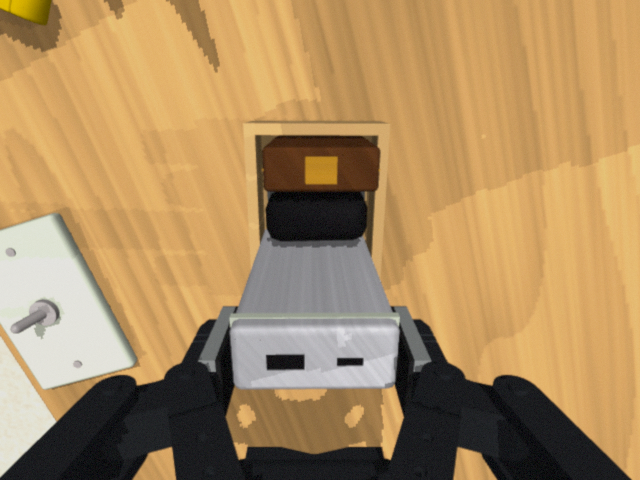

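Bank bottom is inside the rim with no contact force. Lowering the last 17 mm slowly.

{"name": "arm_command", "arguments": {"deltas": [[0,0.003,0,0],[0,0.003,0,0],[0,0.003,0,0],[0,0.003,0,0],[0,0.0015,0,0],[0,0,0,0]]}}

```text
time: 20.72
tool_pos: [0.5841, 0.032, 0.1046]
tcp_rot: [-1.558, 0.233, -0.232]
wrist_force: [-0.1, -0.1, -2.8]
width: 0.673
```

{"name": "arm_command", "arguments": {"deltas": [[0,0.001,0,0],[0,0.001,0,0],[0,0,0,0]]}}

```text
time: 21.1
tool_pos: [0.5841, 0.032, 0.1027]
tcp_rot: [-1.558, 0.232, -0.232]
wrist_force: [0.2, 0.2, -3.2]
width: 0.671
```

{"name": "arm_command", "arguments": {"deltas": [[0,0.001,0,0],[0,0.001,0,0],[0,0,0,0]]}}

```text
time: 21.48
tool_pos: [0.5843, 0.0319, 0.1009]
tcp_rot: [-1.558, 0.232, -0.232]
wrist_force: [-0.1, -0.4, -2.4]
width: 0.67
```

{"name": "arm_command", "arguments": {"deltas": [[0,0.0005,0,0],[0,0.0005,0,0],[0,0,0,0]]}}

```text
time: 21.85
tool_pos: [0.5843, 0.0321, 0.1008]
tcp_rot: [-1.558, 0.232, -0.233]
wrist_force: [-2.5, 0.3, 6.3]
width: 0.677
```

Floor contact at TCP z 0.1008, exactly as predicted. Releasing and retreating.

{"name": "arm_command", "arguments": {"deltas": [[0,0,0,0],[0,0,0,0],[0,0,0,0]], "fingers": 0.085}}

```text
time: 22.22
tool_pos: [0.5843, 0.0319, 0.0997]
tcp_rot: [-1.558, 0.232, -0.232]
wrist_force: [-0.2, 0.1, -0.7]
width: 0.994
```

{"name": "arm_command", "arguments": {"deltas": [[0,-0.015,0,0],[0,-0.03,0,0],[0,-0.04,0,0],[0,-0.05,0,0],[0,-0.03,-0.04,0],[0,0,-0.05,0],[0,0,-0.03,0],[0,0,0,0],[0,0,0,0]]}}

```text
time: 23.35
tool_pos: [0.5495, -0.0824, 0.2655]
tcp_rot: [-1.558, 0.232, -0.233]
wrist_force: [0.1, 0.3, -0.1]
width: 0.995
```

```bash
python3 -c "
from h import *
c=shot('wrist');sc=shot('scene');tp=shot('top')
cv2.imwrite('pics/s13.png',cv2.resize(sc['color'][190:350,220:380,::-1],None,fx=3.7,fy=3.7,interpolation=cv2.INTER_CUBIC))
cv2.imwrite('pics/w14.png',c['color'][:,:,::-1]);cv2.imwrite('pics/t14.png',tp['color'][:,:,::-1])
import pickle;pickle.dump(c,open('w14.pkl','wb'))
"
```

```text
(no output)
```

View pics/s13.png

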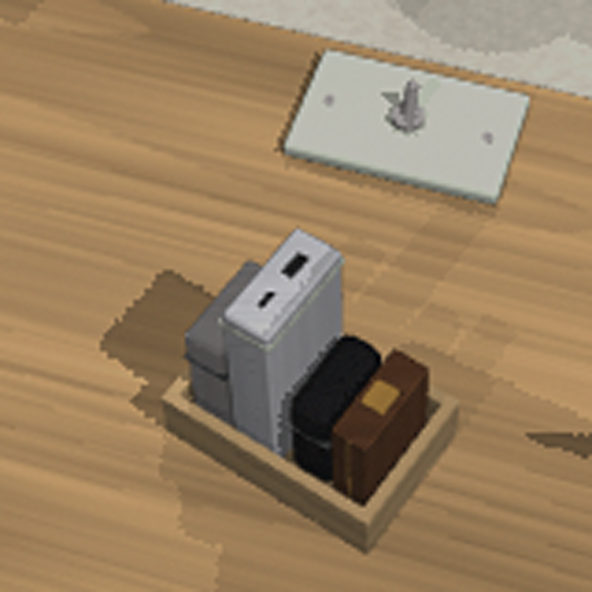

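View pics/w14.png

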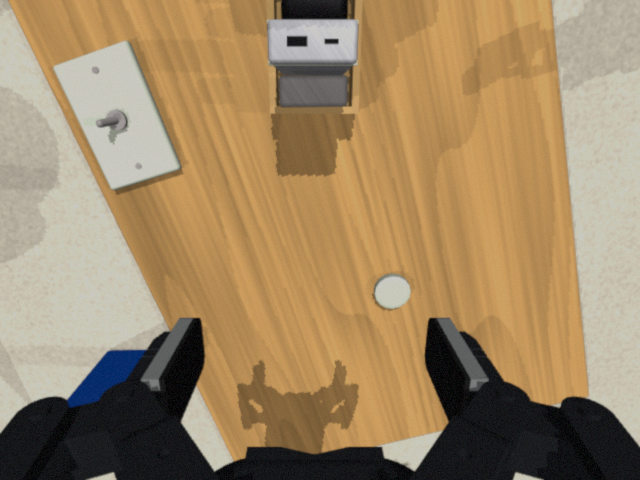

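View pics/t14.png

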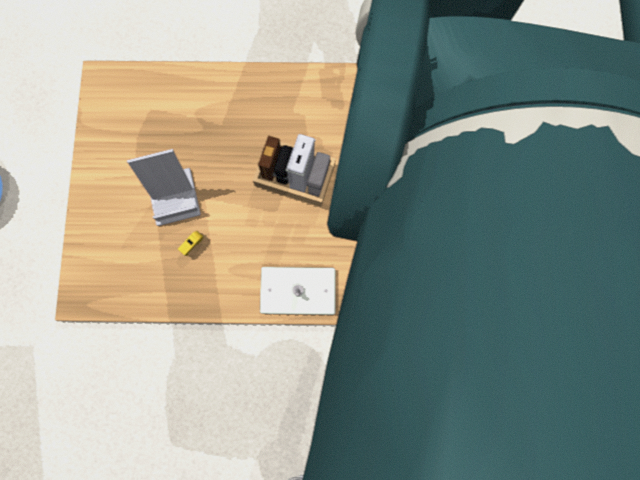

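The bank stands upright between the tin and the earbud case (scene crop: bank top (285,285), tin (215,350), earbud (335,400), seal (380,430)). The phone stand (165,190) and whistle (190,243) are at their old pixels in the top view. I'll do one height check, then hand in.

```bash
python3 -c "
from h import *
import pickle
c=pickle.load(open('w14.pkl','rb'))
for z in (.130,.135):
  P=np.array([plane(c,uv,z)[:2] for uv in [(270,21),(357,20),(357,63),(269,63)]]);print(z,np.round(P.mean(0),4),np.linalg.norm(P[1]-P[0]))
print('puck',plane(c,(392,291),.022))
d=np.array(P.mean(0))-[.5883,.0454];a=-.2955;print(d[0]*np.cos(a)+d[1]*np.sin(a),-d[0]*np.sin(a)+d[1]*np.cos(a))
s=sensors.read_state();print(s['time'],s['wrist_force']); job.finish_job()"
```

```text
0.13 [0.5837 0.0328] 0.05435344666534418
0.135 [0.5835 0.0321] 0.05337342350414767
puck [ 0.59818931 -0.21158927  0.022     ]
-0.0007397194977809582 -0.014077056658952836
23.5 [-0.16356362  0.34835242 -0.00702909]
the job is handed in; nothing more can be done
```

The power bank is standing upright on the caddy floor between the earbud case and the tin, and the job is handed in at about 23.5 s of the 54 s allowed.

- **Making room:** I gripped each slab lightly (20 N) across its width and slid it without lifting. The seal case went to the far wall, the earbud case up against it, and the tin to the near wall. That left a gap of about 35 mm.
- **Placing the bank:** I took the grey bank, not the blue look-alike, and lowered it slowly. It touched the floor at TCP z 0.1008 m, the height I had predicted (0.1007), with about 6 N of force. I then released it and backed off.
- **Last checks:**
  - The scene picture shows all four upright in the caddy, with the bank between the tin and the earbud case.
  - The bank's measured position in the caddy frame is about x −1 mm, y −14 mm, well inside the limits.
  - The arm was clear and the wrist force near zero.
  - The phone stand and whistle sit at their original pixels in the top view.
- **Checks that disagreed or were weak:**
  - The wrist camera put the watch puck 4–6 mm from my first, rougher top-view reading. I put that down to measuring error, since nothing touched it.
  - The bank's measured width read 54 mm against the true 58 mm, probably because of its rounded edges. That makes the picture a poor check on height, so the evidence that it is fully down is the floor contact.

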